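Put the rivet die away in the roll-top die store

TASK

Put the tall slim die from the bench away: roll the slatted cover of the die store open by its bar handle without slamming it, set the die down gently, upright, in the one empty bay, and roll the cover fully shut again. Leave the other dies and everything else on the bench as they are.

Things in the scene. Friction and masses are not known exactly. Their poses are not given: they have to be found in the camera images.
- store: green steel store fixed to the bench, 326 (x) by 300 (y) mm, 175 high. Origin on the bench, mid-width, 134 behind its front (-x) wall, which is 115 high, 6 thick. Inner floor 30 up. Three bays in a row, centres (x, y) = (-55, -70), (-55, 0), (-55, 70) mm, 62 square inside, dividers 16 high, 6 thick. Opening on top: front wall to lead slat, between cheeks as high as the cover. Hood behind x = 75.
- cover (a joint): angle (rad) the cover has rolled along its circular track toward the store's own +x: 0 fully shut, 0.82 fully open (stop). The cover is a tambour of 12 wooden slats, 19 mm wide, that follow each other over the crown and down inside the back. It starts shut or up to 0.08 open and stays where it is left; pushing the bar along takes about 2 to 5 N. Over 3 rad/s counts as slamming.
- handle (a point): centre of the bar handle on the lead (front) slat: round dark steel bar along the store's y, 12 mm thick, 104 long, on a post at each end, 36 mm off the slat's middle. It tilts with the slat: slope 39 degrees shut, near level open. In the store's frame this point runs on an arc: x = 216 sin(j - 0.68), y = 0, z = -15 + 216 cos(j - 0.68) mm, j the cover's joint value.
- die_mid (a point): the tall slim steel die to be put away, loose, upright on the bench, about 280 g, 70 mm high: foot flange 36 mm wide and 12 high, plain round shank 26 mm wide up to 62, then a blunt cone tip. This point: on its axis, 38 mm above its underside; its z axis along the die, up. Set it down without dropping it.
- pad_top (a point): centre of the bare cork disc (50 mm across, 1 mm thick, look only) on the floor of the empty bay, 30 mm above the bench. Which of the three bays is empty varies.
- bay_die_a: squat steel die standing in one bay, 42 mm wide, 48 mm high with a narrower top; origin at the centre of its underside
- bay_die_b: squat steel die standing in another bay, 42 mm wide, 42 mm high with a tapered foot; origin at the centre of its underside
- squat_die: squat steel die on the bench, 44 mm wide, 34 mm high, with a conical top; stays there. Origin at the centre of its underside
- awl: awl lying on the bench, 34 mm thick pear-shaped wooden handle and a spike, 116 mm long along its own +x from the handle's butt (its origin, on the axis 17 mm up)
- stud_cup: open aluminium cup standing on the bench, 72 mm wide, 55 mm high; origin at the centre of its underside
- hammer: hammer lying on the bench left of the store, head to its own +x
- oil_can: dark upright can, 60 mm wide, 120 mm high, left of the store; origin at the centre of its underside
- washer_carton: cardboard carton 120 by 90 by 60 mm at the left; origin at the centre of its underside
Things that resemble listed ones, but are neither listed nor needed, are in the scene too. What is shaped like the part that bears die_mid but green is not meant.

How it is judged:
On the way, in this order (a step that is already met when the one before it is completed fails the run):
1. the cover is rolled open (value of joint cover above 0.55 rad), for 0.2 s.
2. the die stands upright in the empty bay, let go (horizontal distance between die_mid and pad_top below 0.02 m and z of die_mid in the frame of store below 0.072 m and angle between die_mid's own z axis and vertical below 0.12 rad and linear speed of die below 0.03 m/s and contact force between the fingers and die below 0.1 N), for 0.2 s.
At the end, for the whole second after the job is handed in: the cover is shut (joint under 0.03 rad, about 5 mm), the tall slim die stands upright (within 0.12 rad) on the floor of the empty bay (axis within 20 mm of its cork disc's centre), at rest, and the two dies of the other bays still stand in them (moved under 20 mm, tilted under 0.15 rad) (horizontal distance between die_mid and pad_top below 0.02 m and z of die_mid in the frame of store below 0.072 m and angle between die_mid's own z axis and vertical below 0.12 rad and value of joint cover below 0.03 rad and linear speed of die below 0.02 m/s and distance of each of bay_die_a, bay_die_b from where it was at the start of the episode below 0.02 m and angle between each of bay_die_a, bay_die_b's own z axis and vertical below 0.15 rad); the robot touches nothing.
It fails at once if another thing on the bench (squat die, awl, cup, hammer, can, carton) is moved by more than 40 mm (distance of any of squat_die, awl, stud_cup, hammer, oil_can, washer_carton from where it was at the start of the episode above 0.04 m).
It fails at once if the cover is slammed (over 3 rad/s) (velocity of joint cover above 3 rad/s or velocity of joint cover below -3 rad/s).
It fails at once if the die is dropped or rammed into the store (over 60 N) (contact force between die and store above 60 N).
It also fails if it takes over 72 s, if anything falls off the work surface, if the arm or the gripper's body presses on something with over 40 N, if the wrist force passes 120 N, or if a joint passes its speed limit or range.

ROBOT

A 7-joint arm with a two-finger parallel gripper is mounted at the origin on the work surface. World frame = base frame: x ahead of the robot, y to its left, z up, the work surface at z = 0. Lengths are in m, angles in rad, forces in N, time in s.
With the tool pointing down it reaches from about 0.425 to 0.875 m from the base axis. Payload 4.7 kg.
Tool frame: the origin (TCP) lies at the very end of the fingers, on their centre line; the grasp point (between the pads) lies ctrl.pinch_z behind it (ctrl.pinch_z is the distance from the TCP to the grasp point, in m); x points along the fingers, y is the direction in which the jaws open and shut, and the axes are right-handed (so a half turn about x gives the same grasp; the last joint's range is limited). The gripper opens to 87 mm and grips with 3 to 60 N. Pads are 19 mm wide; open, the fingers measure 117 mm over their backs; the gripper's body (75 mm by 190 mm) begins 51 mm behind the grasp point.
Start: joints at [-1.103, 0.321, -0.07, 1.45, 0.023, 1.371, -0.057], TCP at [0.285, 0.584, 0.223] pointing down, gripper open.
Joint ranges: [-2.86, 2.86], [-0.3, 2.09], [-1.38, 1.24], [0.06, 2.45], [-1.56, 4.7], [0.09, 2.05], [-2.69, 2.69]. Speed limits (rad/s): [2.57, 2.57, 3.14, 3.14, 3.14, 3.14, 3.14].

INTERFACE

Orientations are given as a rotation vector (axis times angle).
In Python, from bench import get_state, get_image, camera_info, order, ctrl gives the robot as it stands.
- The arm moves only by the tool jog_arm, never from a script. Its arguments are lists of equal length, an entry for each row: "claw": the finger opening in mm, from 0 to 87; "xyz": the shift along the tool's x, y, z in mm, a list of three; "roll": the turn about the tool's x in degrees. In form: {"claw": [claw, ...], "xyz": [[tx, ty, tz], ...], "roll": [roll, ...]}. A call has 1 to 5 rows; each row is the pose to reach, as a shift and turn from the pose measured when the call began, along the tool's axes at that moment; what a row does not reach only later rows make up. A row lasts 1/10 s, in which the tool goes at most 50 mm and 8.59 degrees, less where a joint would pass 70% of its speed; a pose out of reach is approached as far as the arm can. A call with a gripper value outside its range is refused whole. The fingers move at their own pace and stop on an object; "force" is the grip in N (left out, the last holds). Time passes only in rows, so rows that repeat a pose let the fingers close. It gives the time, the measured TCP pose, the force and the opening at its end, in the units of the state.
- get_state(): the state, without advancing time (a new reading comes with each control period).
- get_image(name): name is "side" or "top" or "wrist"; returns (picture, depth): 480x640x3 uint8, red, green, blue; 480x640 float32, m along the optical axis (not along the pixel's ray), 0 where there is no reading.
- camera_info(name): a dict with "intrinsics" (3x3 intrinsics, pixels), "rvec" (rotation vector, rad) and "tvec" (3), from world to camera coordinates, as OpenCV has them; the wrist camera has in their place "tool_from_camera" (4x4, takes a point from camera to tool coordinates, whose origin is the TCP and whose axes are the tool frame's). Camera axes: x right, y down, z forward; pixel columns grow to the right and rows downward; lengths in m; the calibration is good to about 2 mm. A picture is of the moment at which its call begins: read the wrist's pose just before it. camera_info takes no time and is no camera call.
- order.close_job(): hands the job in, once; it reports no verdict.
The state is a dict: "time": time; "joint_positions": joint angles; "qd": joint speeds; "joint_torque": joint torques, N m; "position": TCP position; "tool_rot": TCP orientation; "ft_force": force on the tool from outside, world axes, zero at the start; "torque": the same for the moment, N m; "grip_width": opening from 0.0 (shut) to 1.0 (fully open).
Only numpy, scipy, OpenCV 4.12 (cv2) and the standard library are available. Lean on these libraries where they do the work, as an engineer would, in place of code of your own. Each camera call takes 0.05 s, during which the arm holds its last target. There are 200 camera calls.

## Working session

There is one attempt and no reset: what is moved stays moved. The work goes in short steps, Python scripts to look and compute and a tool call to move; the robot and the scene stay as the last step left them, time stands still between calls to the robot, and variables do not carry over. Pictures are saved under pics/ and viewed, about 8 in all and at most 12, crops included, and the job is handed in when it is done.

Besides the shell and the picture viewer there is one more tool, called after ">>>" by a JSON object that holds its "api" and its "payload", one argument or row to a line. jog_arm: Moves the arm, as the interface text tells. Its arguments: {"type":"object","properties":{"claw":{"type":"array"},"xyz":{"type":"array"},"roll":{"type":"array"},"force":{"type":"number"}},"required":["claw","xyz","roll"]}

```bash
mkdir -p pics && ls && cat > h.py <<'E'
import numpy as np, cv2
from bench import get_state, get_image, camera_info, order, ctrl
from scipy.spatial.transform import Rotation as R
def cam(name):
    c=camera_info(name); K=np.array(c["intrinsics"])
    if name=="wrist":
        s=get_state(); T=np.eye(4); T[:3,:3]=R.from_rotvec(s["tool_rot"]).as_matrix(); T[:3,3]=s["position"]
        W=T@np.array(c["tool_from_camera"])
    else:
        M=np.eye(4); M[:3,:3]=R.from_rotvec(np.ravel(c["rvec"])).as_matrix(); M[:3,3]=np.ravel(c["tvec"]); W=np.linalg.inv(M)
    return K,W
def shot(name,png=None):
    K,W=cam(name); im,d=get_image(name)
    if png: cv2.imwrite("pics/"+png,im[:,:,::-1])
    v,u=np.mgrid[:480,:640]
    P=np.stack([(u-K[0,2])/K[0,0]*d,(v-K[1,2])/K[1,1]*d,d],-1)
    P=P@W[:3,:3].T+W[:3,3]; P[d<=0]=np.nan
    return im,d,P,K,W
E
python3 - <<'E'
from h import *
s=get_state();print(s, ctrl.pinch_z)
for n in("top","side"):
    im,d,P,K,W=shot(n,n+"0.png"); np.savez(n+"0.npz",im=im,P=P,K=K,W=W); print(n,W.round(3).tolist(),K[0,0])
E
```

```text
pics
{'time': 0.0, 'joint_positions': array([-1.10290378,  0.3218285 , -0.07007347,  1.45170983,  0.02258621,
        1.37081251, -0.05690718]), 'qd': array([ 2.15433419e-04, -1.26853194e-03,  1.37048893e-04,  9.26904957e-05,
       -1.25137931e-03, -2.94265061e-04,  1.79905154e-03]), 'joint_torque': array([-7.40113373e-04, -4.91274011e+01, -4.04037209e-01, -3.12535286e+01,
       -6.39936095e-02,  4.35368554e-02,  1.77283159e-04]), 'position': array([0.28473989, 0.58367208, 0.22144039]), 'tool_rot': array([ 0.35432822,  1.54170227, -0.35739633]), 'ft_force': array([-0.04055271,  0.32117381,  0.84622077]), 'torque': array([ 0.01744961, -0.04517388,  0.00125164]), 'grip_width': 0.9980899545445668} 0.0187
top [[-0.064, -0.975, 0.211, 0.166], [-0.998, 0.064, -0.01, 0.09], [-0.004, -0.211, -0.977, 1.573], [0.0, 0.0, 0.0, 1.0]] 604.4994283486758
side [[0.97, 0.232, -0.074, 0.642], [0.244, -0.918, 0.314, -0.51], [0.005, -0.322, -0.947, 1.896], [0.0, 0.0, 0.0, 1.0]] 616.7340553685038
```

View pics/top0.png

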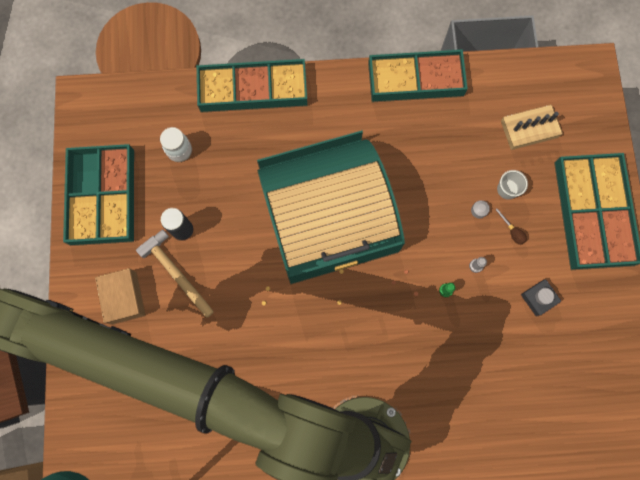

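View pics/side0.png

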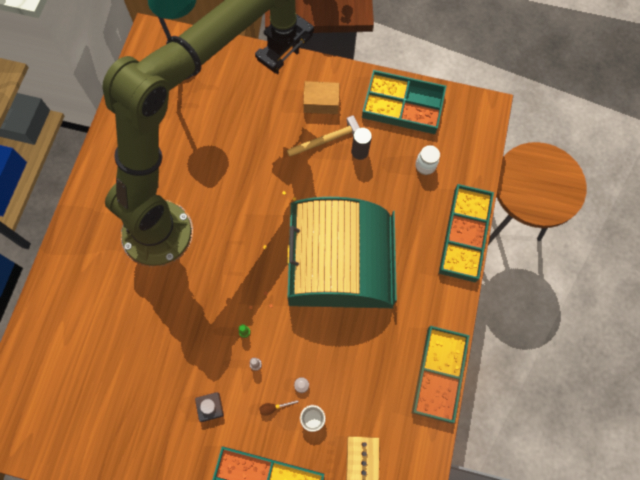

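```bash
python3 - <<'E'
from h import *
tp=np.load("top0.npz"); sd=np.load("side0.npz")
a=cv2.resize(tp["im"][180:330,420:580],(800,750),interpolation=cv2.INTER_CUBIC)[:600]
b=cv2.resize(tp["im"][120:290,245:415],(600,600),interpolation=cv2.INTER_CUBIC)
a=cv2.resize(tp["im"][195:320,430:570],(400,357),interpolation=cv2.INTER_CUBIC)
b=cv2.resize(tp["im"][120:290,245:415],(400,400),interpolation=cv2.INTER_CUBIC)
o=np.zeros((400,800,3),np.uint8);o[:357,:400]=a;o[:,400:]=b
cv2.imwrite("pics/crop.png",o[:,:,::-1])
for n,f,boxes in(("top",tp,dict(slim=(468,492,254,275),green=(436,460,278,300),squat=(470,493,197,219),box=(520,566,276,318),cup=(496,530,168,202))),("side",sd,dict(slim=(244,268,354,376),green=(234,254,320,342),squat=(292,314,374,396),box=(194,226,390,424)))):
    P=f["P"]; im=f["im"]
    for k,(u0,u1,v0,v1) in boxes.items():
        Q=P[v0:v1,u0:u1].reshape(-1,3); Q=Q[Q[:,2]>0.012]
        T=Q[Q[:,2]>np.nanmax(Q[:,2])-0.012]
        print(n,k,len(Q),"zmax",Q[:,2].max().round(4),"med",np.median(Q,0).round(4),"top",T.mean(0).round(4),np.ptp(Q,0).round(3))
    Q=P.reshape(-1,3); m=(Q[:,2]>0.06)&(Q[:,2]<0.26)
    reg=np.zeros(P.shape[:2],bool)
    if n=="top": reg[120:290,245:415]=1
    else: reg[185:315,280:405]=1
    S=Q[m&reg.ravel()]
    r=cv2.minAreaRect(S[:,:2].astype(np.float32)*1000); print(n,"store rect",r,S[:,2].max(),cv2.boxPoints(r).round(0).tolist())
print("bench z",np.nanmedian(tp["P"][300:330,440:500,2]),np.nanmedian(sd["P"][340:360,180:220,2]))
E
```

```text
top slim 176 zmax 0.0784 med [ 0.4216 -0.3209  0.0563] top [ 0.4244 -0.326   0.0707] [0.035 0.033 0.066]
top green 153 zmax 0.0798 med [ 0.362  -0.2353  0.0612] top [ 0.3652 -0.2391  0.071 ] [0.033 0.03  0.068]
top squat 228 zmax 0.0404 med [ 0.5722 -0.3507  0.0302] top [ 0.574  -0.3525  0.033 ] [0.045 0.043 0.028]
top box 826 zmax 0.0639 med [ 0.3264 -0.4721  0.0362] top [ 0.3282 -0.4789  0.0563] [0.091 0.093 0.052]
top cup 450 zmax 0.0651 med [ 0.6369 -0.4459  0.0413] top [ 0.6297 -0.4387  0.0569] [0.071 0.074 0.053]
top store rect ((599.3219604492188, 52.58805847167969), (334.4227600097656, 301.1720275878906), 12.860749244689941) 0.1853786594380027 [[403.0, 162.0], [470.0, -131.0], [796.0, -57.0], [729.0, 237.0]]
side slim 120 zmax 0.0858 med [ 0.4301 -0.3318  0.0605] top [ 0.4275 -0.3277  0.0768] [0.065 0.042 0.074]
side green 119 zmax 0.0857 med [ 0.37   -0.2466  0.0584] top [ 0.3671 -0.243   0.0771] [0.049 0.061 0.074]
side squat 191 zmax 0.0442 med [ 0.5773 -0.3551  0.0321] top [ 0.5763 -0.3552  0.037 ] [0.074 0.063 0.032]
side box 641 zmax 0.0682 med [ 0.3337 -0.4813  0.0391] top [ 0.3298 -0.4806  0.0598] [0.092 0.101 0.056]
side store rect ((599.6508178710938, 52.258819580078125), (332.00323486328125, 305.205810546875), 12.922517776489258) 0.18838088464875802 [[404.0, 164.0], [472.0, -134.0], [796.0, -59.0], [727.0, 238.0]]
bench z 0.0004428010256474213 0.0027950741803890455
```

View pics/crop.png

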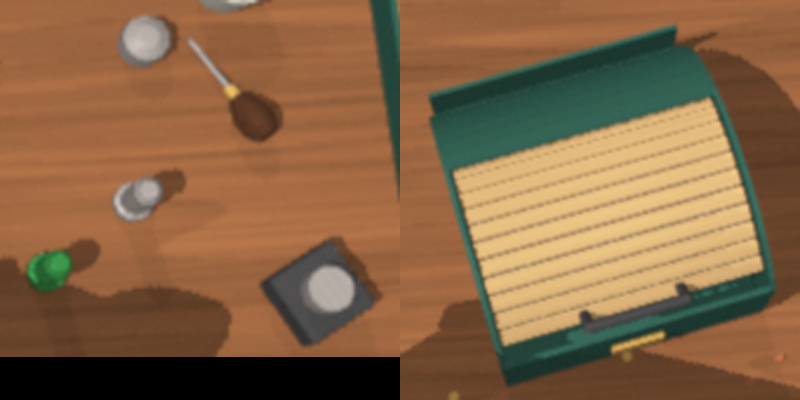

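Candidates (top image): steel slim die (478,264), green twin (447,289, rejected: green), squat die (481,208), a round thing on a dark box (543,297). The crop confirms the slim steel die at (478,264), about (0.424, -0.325) in the world. The handle is at the store's front edge and the cover looks shut. I'll check the shape of the gripper's body in the tool frame before planning clearances.

```bash
python3 - <<'E'
from h import *
s=get_state(); Rt=R.from_rotvec(s["tool_rot"]).as_matrix(); print(Rt.round(3))
sd=np.load("side0.npz"); Q=(sd["P"].reshape(-1,3)-s["position"])@Rt
m=(np.abs(Q)<0.25).all(1)&(sd["P"].reshape(-1,3)[:,2]>0.1); Q=Q[m]*1000
for lo in range(-240,10,20):
    q=Q[(Q[:,0]>=lo)&(Q[:,0]<lo+20)]
    if len(q): print(lo,len(q),"y",q[:,1].min().round(),q[:,1].max().round(),"z",q[:,2].min().round(),q[:,2].max().round())
print(np.array(camera_info("wrist")["tool_from_camera"]).round(3))
cv2.imwrite("pics/grip.png",cv2.resize(sd["im"][0:110,210:350],(560,440),interpolation=cv2.INTER_CUBIC)[:,:,::-1])
E
```

```text
[[-0.001  0.438  0.899]
 [-0.002  0.899 -0.438]
 [-1.    -0.002  0.   ]]
-240 368 y -222.0 24.0 z -250.0 40.0
-220 135 y -219.0 25.0 z -250.0 42.0
-200 95 y -55.0 25.0 z -18.0 41.0
-180 276 y -54.0 28.0 z -38.0 42.0
-160 71 y -55.0 15.0 z -34.0 36.0
-140 136 y -97.0 89.0 z -28.0 40.0
-120 623 y -100.0 98.0 z -39.0 43.0
-100 265 y -95.0 91.0 z -35.0 43.0
-80 51 y -89.0 88.0 z -34.0 40.0
-60 13 y 40.0 50.0 z -2.0 12.0
-40 18 y -55.0 52.0 z -9.0 15.0
-20 23 y -54.0 49.0 z -11.0 14.0
0 3 y -50.0 48.0 z -5.0 9.0
[[-0.001 -0.271  0.963 -0.161]
 [ 1.    -0.001  0.001  0.   ]
 [ 0.001  0.963  0.271 -0.074]
 [ 0.     0.     0.     1.   ]]
```

View pics/grip.png

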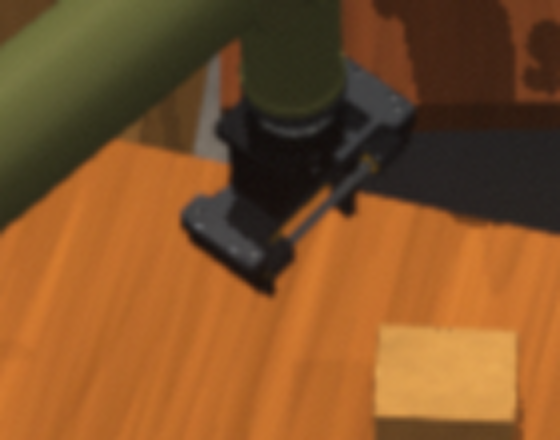

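The body is ±97 mm along the jaw axis and ±38 mm across it, which matters inside the store. I'll travel to above the handle.

>>> {"api": "jog_arm", "payload": {
  "claw": [87,87,87,87,87],
  "xyz": [
    [-4,-37,32],
    [-8,-75,65],
    [-8,-112,98],
    [-8,-150,130],
    [-8,-187,163]
  ],
  "roll": [8,16,24,32,40]
}}

```text
time: 0.6
position: [0.3493, 0.342, 0.2295]
tool_rot: [0.898, 1.377, -0.901]
ft_force: [0.6, -0.6, 1.1]
grip_width: 1.002
```

```bash
cat >> h.py <<'E'
YAW=np.deg2rad(12.85); O=np.array([0.571,0.046])
SX=np.array([np.cos(YAW),np.sin(YAW)]); SY=np.array([-SX[1],SX[0]])
def tos(p): p=np.asarray(p); d=p[...,:2]-O; return np.stack([d@SX,d@SY,p[...,2]],-1)
def plan(xy,z,head):
    "mm shift in tool axes and roll deg to world xy,z (m), tool-y heading deg"
    s=get_state(); M=R.from_rotvec(s["tool_rot"]).as_matrix(); d=np.array([*xy,z])-s["position"]
    h=np.degrees(np.arctan2(M[1,1],M[0,1])); print("at",s["position"].round(4),"store",(tos(s["position"])*1000).round(1),"head",h.round(2),"F",s["ft_force"].round(1),"w",s["grip_width"],"t",s["time"])
    print("shift",(M.T@d*1000).round(1),"roll",((h-head+180)%360-180).round(1), "j7",s["joint_positions"][6].round(2), "tilt",M[2].round(3))
E
python3 - <<'E'
from h import *
plan(O+SX*-0.136,0.23,12.85)
E
```

```text
at [0.3493 0.342  0.2295] store [-150.3  337.9  229.5] head 23.68 F [ 0.6 -0.6  1.1] w 1.0021500848851375 t 0.6
shift [  0.  -49.5 334.6] roll 10.8 j7 -0.42 tilt [-1.    -0.002  0.001]
```

>>> {"api": "jog_arm", "payload": {
  "claw": [87,87,87,87,87],
  "xyz": [
    [0,-10,48],
    [0,-20,96],
    [0,-28,144],
    [0,-35,192],
    [0,-42,240]
  ],
  "roll": [4,8,10.8,10.8,10.8]
}}

```text
time: 1.1
position: [0.4071, 0.1033, 0.2297]
tool_rot: [1.04, 1.307, -1.043]
ft_force: [0.6, -0.4, 0.8]
grip_width: 0.999
```

```bash
python3 - <<'E'
from h import *
im,d,P,K,W=shot("wrist","w1.png"); np.savez("w1.npz",im=im,P=P,K=K,W=W)
plan(O+SX*-0.136,0.23,12.85)
E
```

```text
at [0.4094 0.0945 0.23  ] store [-146.8   83.2  230. ] head 12.28 F [ 1.9 -7.3 -0.3] w 0.9998250882979296 t 1.15
shift [ 0.4 11.6 83.1] roll -0.6 j7 -0.16 tilt [-1.    -0.001  0.005]
```

View pics/w1.png

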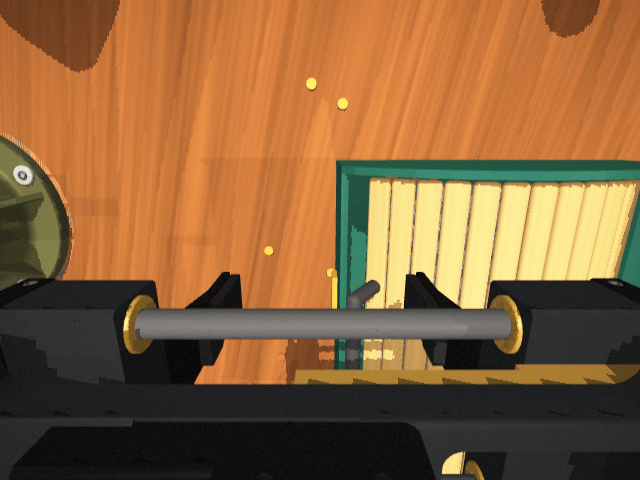

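```bash
python3 - <<'E'
from h import *
f=np.load("w1.npz"); S=tos(f["P"])*1000; im=f["im"]
for n,(u,v) in dict(barpost=(360,298),post=(372,289),bar2=(354,345)).items(): print(n,S[v,u].round(1),im[v,u])
for u in (350,380,420,460,500,540,580,620): # cheek top edge profile column
    c=S[158:190,u]; k=np.nanargmax(c[:,2]); print("cheek u",u,c[k].round(1), c[c[:,2]>c[k,2]-4][:,1].round(0)[[0,-1]])
g=[S[v,u] for v in (200,220,240) for u in range(334,368,3)]; print("front",np.round(g,0)[:12].tolist())
# bar from top cam
t=np.load("top0.npz"); T=tos(t["P"])*1000; I=t["im"].astype(int)
m=(I.sum(2)<200)&(np.abs(I[...,1]-I[...,0])<15)&(np.abs(T[...,1])<60)&(np.abs(T[...,0]+136)<25)&(T[...,2]>130)
print("bar top",m.sum(),T[m].mean(0),T[m].min(0),T[m].max(0))
w=(f["im"].astype(int).sum(2)<230)&(np.abs(S[...,1])<60)&(np.abs(S[...,0]+136)<25)&(S[...,2]>130)&(S[...,2]<175)
print("bar wrist",w.sum(),S[w].mean(0),S[w].min(0),S[w].max(0))
E
```

```text
barpost [-118.6   57.1  163.6] [78 73 73]
post [-107.1   56.6  146.2] [83 77 77]
bar2 [-122.2   17.7  164.9] [59 59 57]
cheek u 350 [-125.   146.4  124.8] [151. 146.]
cheek u 380 [-104.4  145.6  143.3] [151. 146.]
cheek u 420 [-79.  148.8 156.7] [151. 146.]
cheek u 460 [-55.1 150.9 166.1] [151. 146.]
cheek u 500 [-31.1 146.2 172.4] [151. 145.]
cheek u 540 [ -7.  150.8 174.3] [151. 146.]
cheek u 580 [ 18.8 149.5 174.4] [151. 146.]
cheek u 620 [ 50.7 145.8 168.3] [151. 146.]
front [[-133.0, 105.0, -1.0], [-132.0, 112.0, 43.0], [-131.0, 121.0, 102.0], [-130.0, 123.0, 114.0], [-127.0, 123.0, 114.0], [-118.0, 110.0, 29.0], [-114.0, 110.0, 28.0], [-111.0, 110.0, 30.0], [-108.0, 110.0, 29.0], [-105.0, 110.0, 30.0], [-101.0, 110.0, 28.0], [-98.0, 110.0, 31.0]]
bar top 38 [-122.14747252  -16.23352123  161.71281529] [-129.91485105  -56.58030793  150.63131361] [-111.93575492   58.49307031  169.83922646]
bar wrist 559 [-121.32470914   27.32395496  161.43382381] [-128.89899812   -6.64628841  139.00873314] [-111.04115358   59.88124443  167.46004876]
```

Bar centre is at store (-123, 0, 161), so the cover is about 0.07 rad open. I'll cage the bar loosely (24 mm) and push it along its arc.

>>> {"api": "jog_arm", "payload": {
  "claw": [24,24,24,24,24],
  "xyz": [
    [0,12,40],
    [0,25,83],
    [0,25,83],
    [0,25,83],
    [0,25,83]
  ],
  "roll": [-0.6,-0.6,-0.6,-0.6,-0.6]
}}

```text
time: 1.65
position: [0.4509, 0.0199, 0.23]
tool_rot: [1.037, 1.305, -1.044]
ft_force: [-0.2, -0.3, -0.2]
grip_width: 0.632
```

```bash
python3 - <<'E'
from h import *
plan(O+SX*-0.122,0.15,12.85)
E
```

```text
at [0.4509 0.0199 0.23  ] store [-122.9    1.3  230. ] head 12.97 F [-0.2 -0.3 -0.2] w 0.6315040584101337 t 1.65
shift [80.   1.   0.9] roll 0.1 j7 0.05 tilt [-1.    -0.002  0.005]
```

>>> {"api": "jog_arm", "payload": {
  "claw": [24,24,24,24,24],
  "xyz": [
    [5,0,0],
    [10,0,0],
    [10,0,0],
    [10,0,0],
    [10,0,0]
  ],
  "roll": [0,0,0,0,0]
}}

```text
time: 2.15
position: [0.4509, 0.02, 0.2201]
tool_rot: [1.037, 1.305, -1.044]
ft_force: [-1.2, -0.3, -0.0]
grip_width: 0.293
```

>>> {"api": "jog_arm", "payload": {
  "claw": [24,24,24,24,24],
  "xyz": [
    [20,1,0],
    [40,1,0],
    [60,1,0],
    [70,1,0],
    [70,1,0]
  ],
  "roll": [0,0,0,0,0]
}}

```text
time: 2.65
position: [0.4509, 0.0197, 0.1491]
tool_rot: [1.035, 1.307, -1.046]
ft_force: [-0.6, 0.2, 1.0]
grip_width: 0.273
```

>>> {"api": "jog_arm", "payload": {
  "claw": [24,24,24,24,24],
  "xyz": [
    [-11,20,0],
    [-21,40,0],
    [-29,60,0],
    [-35,80,0],
    [-38,100,0]
  ],
  "roll": [0,0,0,0,0]
}}

```text
time: 3.15
position: [0.5492, 0.0423, 0.1886]
tool_rot: [1.035, 1.307, -1.046]
ft_force: [-2.9, -1.0, 2.8]
grip_width: 0.279
```

>>> {"api": "jog_arm", "payload": {
  "claw": [24,24,24,24,24],
  "xyz": [
    [-2,20,0],
    [-2,38,0],
    [-1,50,0],
    [0,57,0],
    [0,57,0]
  ],
  "roll": [0,0,0,0,0]
}}

```text
time: 3.65
position: [0.6054, 0.0554, 0.1883]
tool_rot: [1.035, 1.306, -1.045]
ft_force: [-0.5, 0.4, -0.2]
grip_width: 0.275
```

```bash
python3 - <<'E'
from h import *
im,d,P,K,W=shot("top","t2.png"); np.savez("t2.npz",im=im,P=P,K=K,W=W)
plan(O+SX*0.036,0.187,12.85)
E
```

```text
at [0.6049 0.0552 0.1883] store [ 35.1   1.4 188.3] head 12.98 F [0.4 0.3 0.4] w 0.2788424213891171 t 3.7
shift [1.3 0.9 1.4] roll 0.1 j7 0.2 tilt [-1.    -0.004  0.005]
```

>>> {"api": "jog_arm", "payload": {
  "claw": [60,60,60,60,60],
  "xyz": [
    [-30,0,0],
    [-60,0,0],
    [-70,-20,40],
    [-70,-40,85],
    [-70,-60,130]
  ],
  "roll": [0,0,0,0,0]
}}

```text
time: 4.2
position: [0.5752, -0.0859, 0.2602]
tool_rot: [1.035, 1.306, -1.043]
ft_force: [0.9, -0.2, 0.0]
grip_width: 0.633
```

```bash
python3 - <<'E'
from h import *
plan((0.424,-0.326),0.17,12.85)
E
```

```text
at [ 0.5752 -0.0859  0.2602] store [ -25.2 -129.5  260.2] head 13.06 F [ 0.9 -0.2  0. ] w 0.6327116473289793 t 4.2
shift [  91.5 -201.4  199.3] roll 0.2 j7 0.42 tilt [-1.    -0.002  0.005]
```

>>> {"api": "jog_arm", "payload": {
  "claw": [80,80,80,80,80],
  "xyz": [
    [0,-42,25],
    [0,-84,50],
    [0,-126,75],
    [0,-168,100],
    [0,-200,110]
  ],
  "roll": [0,0,0,0,0]
}}

```text
time: 4.7
position: [0.4022, -0.2414, 0.2612]
tool_rot: [1.04, 1.303, -1.045]
ft_force: [0.2, -0.1, -0.3]
grip_width: 0.913
```

```bash
python3 - <<'E'
from h import *
a=shot("top"); b=shot("wrist")
np.savez("t3.npz",im=a[0],P=a[2]); np.savez("w3.npz",im=b[0],P=b[2])
o=np.zeros((480,800,3),np.uint8)
o[:400,:400]=cv2.resize(a[0][120:290,245:415],(400,400),interpolation=cv2.INTER_CUBIC)
o[:300,400:]=cv2.resize(b[0],(400,300)); cv2.imwrite("pics/v3.png",o[:,:,::-1])
P=b[2]; m=(P[...,2]>0.066)&(P[...,2]<.09)&(np.abs(P[...,0]-.424)<.03)&(np.abs(P[...,1]+.326)<.03)
print("die tip wrist",m.sum(),P[m].mean(0) if m.any() else None, P[m].max(0) if m.any() else None,P[m].min(0) if m.any() else None)
m=(P[...,2]>0.02)&(P[...,2]<.06)&(np.abs(P[...,0]-.424)<.03)&(np.abs(P[...,1]+.326)<.03)
print("shank",P[m].mean(0),P[m].max(0),P[m].min(0))
S=tos(a[2])*1000
for y in(-70,0,70):
    q=S[(np.abs(S[...,0]+55)<31)&(np.abs(S[...,1]-y)<31)]; print("bay",y,len(q),np.percentile(q[:,2],[5,50,90,98]).round())
plan((0.424,-0.326),0.17,12.85)
E
```

```text
die tip wrist 201 [ 0.42613701 -0.32553719  0.0685807 ] [ 0.43605017 -0.31675513  0.07131601] [ 0.41639467 -0.33534267  0.0660006 ]
shank [ 0.4237974  -0.31676042  0.04096974] [ 0.43809921 -0.31301978  0.0597459 ] [ 0.41364068 -0.33447734  0.02002565]
bay -70 517 [25. 32. 37. 46.]
bay 0 523 [26. 38. 75. 78.]
bay 70 523 [26. 36. 76. 83.]
at [ 0.401  -0.2419  0.2615] store [-229.7 -242.9  261.5] head 12.61 F [-1.  -0.1 -0.7] w 0.9172984402866898 t 4.8
shift [91.7  4.  86.8] roll -0.2 j7 0.61 tilt [-1.     0.     0.003]
```

View pics/v3.png

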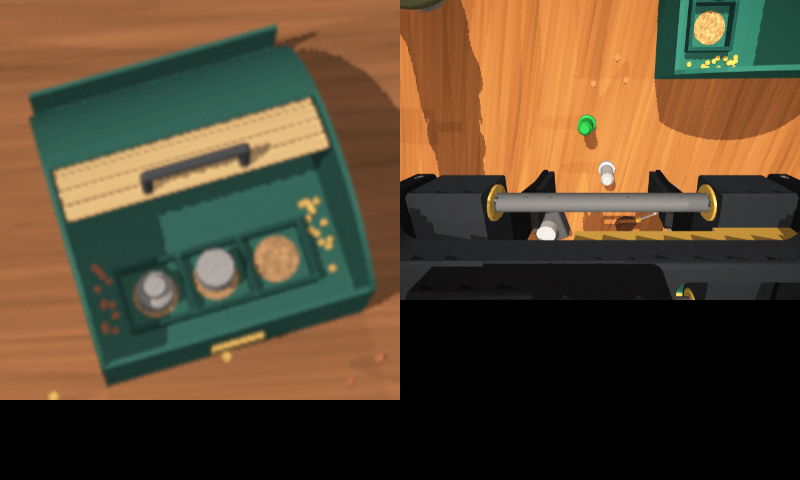

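The empty bay is the y = -70 one: cork at (277,258) in the left crop, and also at (710,27) in the wrist view on the right. The slim die is at (606,170) in the right view. The body clashes with the outer cheek and the lead slat at most yaws, so I'll measure both and optimise the yaw.

```bash
python3 - <<'E'
from h import *
S={n:tos(np.load(n+"3.npz")["P"])*1000 for n in "tw"}; I={n:np.load(n+"3.npz")["im"].astype(int) for n in "tw"}
for n in "tw":
    s,i=S[n],I[n]
    m=(np.abs(s[...,2]-31)<6)&(np.abs(s[...,0]+55)<30)&(np.abs(s[...,1]+70)<30)&(i[...,0]>i[...,1]+15)
    print(n,"cork",m.sum(),s[m].mean(0).round(1),s[m].min(0).round(),s[m].max(0).round())
    m=(s[...,1]<-140)&(s[...,1]>-156)&(s[...,2]>60)
    for x in range(-130,40,12):
        q=s[m&(np.abs(s[...,0]-x)<6)]
        if len(q): k=q[:,2]>q[:,2].max()-6; print("  cheek",x,len(q),q[:,2].max().round(),"y",q[k,1].min().round(),q[k,1].max().round())
s,i=S["t"],I["t"]
m=(s[...,2]>140)&(i[...,0]>i[...,2]+50)&(i[...,0]>140)&(np.abs(s[...,1])<140)
for y in(-120,-80,80,120):
    q=s[m&(np.abs(s[...,1]-y)<8)]; print("slat y",y,len(q),q[:,0].min().round(1),q[:,2].min().round(),q[:,2].max().round())
# optimise
X,Y=np.meshgrid(np.linspace(-95,95,96),np.linspace(-37.5,37.5,39)); best=[]
for th in range(0,180,2):
  c,sn=np.cos(np.radians(th)),np.sin(np.radians(th))
  for e in(-5,0,5):
    ex=c*X-sn*(Y+e); ey=sn*X+c*(Y+e)
    for dx in(-10,-6,0):
      for dy in(0,6,10):
        x=ex-55+dx; y=ey-70+dy
        if x.max()>12: continue
        k=y<-144
        H=(-15+np.sqrt(np.maximum(189**2-x[k]**2,0))).max() if k.any() else 0
        best.append((H.round(1) if k.any() else 0,th,e,dx,dy))
best.sort(); print(best[:6]); print([b for b in best if b[2]==0][:3])
E
```

```text
t cork 252 [-51.2 -71.1  31.5] [-77. -95.  25.] [-26. -46.  37.]
  cheek -130 29 133.0 y -144.0 -144.0
  cheek -118 34 139.0 y -147.0 -143.0
  cheek -106 41 149.0 y -147.0 -143.0
  cheek -94 46 156.0 y -149.0 -143.0
  cheek -82 46 162.0 y -148.0 -144.0
  cheek -70 49 166.0 y -149.0 -143.0
  cheek -58 49 171.0 y -148.0 -142.0
  cheek -46 54 176.0 y -148.0 -143.0
  cheek -34 48 176.0 y -148.0 -142.0
  cheek -22 53 178.0 y -148.0 -143.0
  cheek -10 50 181.0 y -149.0 -143.0
  cheek 2 53 179.0 y -148.0 -142.0
  cheek 14 50 181.0 y -148.0 -143.0
  cheek 26 44 178.0 y -149.0 -143.0
  cheek 38 28 176.0 y -148.0 -142.0
w cork 2114 [-51.1 -68.8  30.6] [-77. -94.  28.] [-25. -43.  34.]
  cheek -130 313 125.0 y -149.0 -143.0
  cheek -118 220 137.0 y -149.0 -143.0
  cheek -106 237 145.0 y -149.0 -143.0
  cheek -94 259 152.0 y -149.0 -143.0
  cheek -82 275 158.0 y -149.0 -143.0
  cheek -70 289 165.0 y -149.0 -143.0
  cheek -58 296 168.0 y -149.0 -143.0
  cheek -46 297 171.0 y -149.0 -143.0
  cheek -34 305 173.0 y -149.0 -143.0
  cheek -22 306 174.0 y -149.0 -143.0
  cheek -10 214 175.0 y -149.0 -143.0
  cheek 2 117 166.0 y -149.0 -149.0
  cheek 14 89 148.0 y -149.0 -149.0
  cheek 26 76 138.0 y -149.0 -149.0
  cheek 38 61 126.0 y -149.0 -149.0
slat y -120 145 16.4 146.0 175.0
slat y -80 147 16.8 145.0 175.0
slat y 80 150 17.3 147.0 174.0
slat y 120 151 16.4 148.0 174.0
[(np.float64(157.9), 60, 5, -10, 10), (np.float64(158.8), 60, 5, -10, 6), (np.float64(159.2), 62, 5, -10, 10), (np.float64(159.9), 62, 5, -10, 6), (np.float64(160.4), 60, 5, -10, 0), (np.float64(160.4), 64, 5, -10, 10)]
[(np.float64(162.5), 64, 0, -10, 10), (np.float64(163.4), 64, 0, -10, 6), (np.float64(163.5), 66, 0, -10, 10)]
```

```bash
python3 - <<'E'
from h import *
X,Y=np.meshgrid(np.linspace(-95,95,96),np.linspace(-37.5,37.5,39)); best=[]
for th in range(40,100,1):
  c,sn=np.cos(np.radians(th)),np.sin(np.radians(th))
  for e in(5,7):
    for dx in(-9,-6):
      for dy in(6,9):
        x=c*X-sn*(Y+e)-51+dx; y=sn*X+c*(Y+e)-70+dy
        if x.max()>13.5: continue
        k=y<-142
        H=(-15+np.sqrt(np.maximum(190**2-x[k]**2,0))).max(); best.append((round(H,1),th,e,dx,dy,round(x.max(),1)))
best.sort(); print(best[:8])
th=np.radians(62)+YAW; n=np.array([-np.sin(th),np.cos(th)])
plan(np.array([.426,-.3258])+.007*n,0.12,np.degrees(th))
E
```

```text
[(np.float64(161.4), 61, 7, -9, 9, np.float64(12.7)), (np.float64(161.9), 62, 7, -9, 9, np.float64(11.5)), (np.float64(162.1), 61, 7, -9, 6, np.float64(12.7)), (np.float64(162.5), 63, 7, -9, 9, np.float64(10.3)), (np.float64(162.7), 62, 7, -9, 6, np.float64(11.5)), (np.float64(163.0), 62, 5, -9, 9, np.float64(13.3)), (np.float64(163.0), 64, 7, -9, 9, np.float64(9.1)), (np.float64(163.2), 63, 7, -9, 6, np.float64(10.3))]
at [ 0.401  -0.2419  0.2615] store [-229.7 -242.9  261.5] head 12.61 F [-1.  -0.1 -0.7] w 0.9172984402866898 t 4.8
shift [141.7  -0.2  83.6] roll -62.2 j7 0.61 tilt [-1.     0.     0.003]
```

>>> {"api": "jog_arm", "payload": {
  "claw": [60,60,60,60,60],
  "xyz": [
    [15,0,20],
    [30,0,40],
    [45,0,60],
    [60,0,80],
    [60,0,83]
  ],
  "roll": [-8,-16,-24,-32,-40]
}}

```text
time: 5.3
position: [0.4184, -0.3239, 0.1998]
tool_rot: [0.505, 1.511, -0.511]
ft_force: [-0.3, 0.4, -0.5]
grip_width: 0.7
```

>>> {"api": "jog_arm", "payload": {
  "claw": [60,60,60,60,60],
  "xyz": [
    [0,0,0],
    [0,0,0],
    [0,0,0],
    [0,0,0],
    [0,0,0]
  ],
  "roll": [-8,-16,-22,-22,-22]
}}

```text
time: 5.8
position: [0.4187, -0.3234, 0.1997]
tool_rot: [0.207, 1.562, -0.212]
ft_force: [-0.8, -1.1, 0.7]
grip_width: 0.69
```

```bash
python3 - <<'E'
from h import *
th=np.radians(62)+YAW; n=np.array([-np.sin(th),np.cos(th)])
plan(np.array([.426,-.3258])+.007*n,0.057,np.degrees(th))
E
```

```text
at [ 0.4187 -0.3234  0.1997] store [-230.7 -326.3  199.7] head 74.73 F [-0.8 -1.1  0.7] w 0.6898860614578799 t 5.8
shift [142.7   0.    0.8] roll -0.1 j7 1.98 tilt [-1.    -0.003 -0.001]
```

>>> {"api": "jog_arm", "payload": {
  "claw": [60,60,60,60,60],
  "xyz": [
    [40,0,1],
    [80,0,1],
    [120,0,1],
    [143,0,1],
    [143,0,1]
  ],
  "roll": [0,0,0,0,0]
}}

```text
time: 6.3
position: [0.4171, -0.3222, 0.0536]
tool_rot: [0.21, 1.568, -0.212]
ft_force: [-0.1, 0.8, -0.2]
grip_width: 0.691
```

```bash
python3 - <<'E'
from h import *
im,d,P,K,W=shot("wrist","w4.png")
s=get_state();M=R.from_rotvec(s["tool_rot"]).as_matrix(); Q=(P-s["position"])@M*1000
m=(np.abs(P[...,0]-.426)<.03)&(np.abs(P[...,1]+.326)<.03)&(P[...,2]>.064)&(P[...,2]<.075)
print(s["position"],m.sum()); 
if m.any(): print("tip tool",Q[m].mean(0),Q[m].min(0),Q[m].max(0))
E
```

```text
[ 0.41852937 -0.32344316  0.05578591] 539
tip tool [-11.88424249 -16.93011308  -5.11110181] [-18.98986223 -37.20148129 -13.14788207] [-8.15150396  8.63682298  2.47170915]
```

View pics/w4.png

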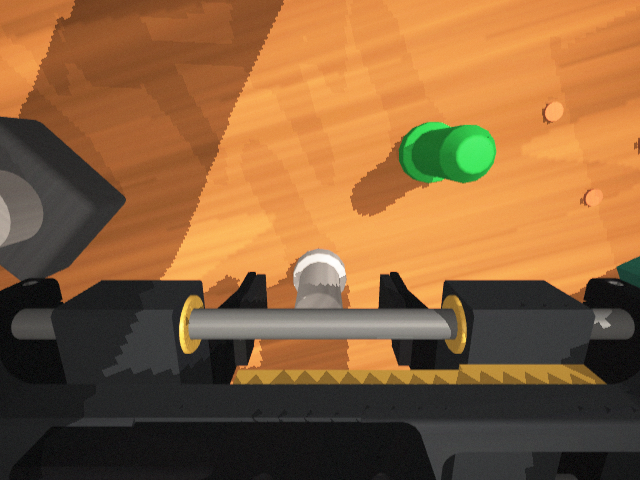

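The die (320,270) is centred between the fingers. I'll grip it and lift slightly as a test.

>>> {"api": "jog_arm", "payload": {
  "claw": [15,15,15,15,15],
  "xyz": [
    [0,0,0],
    [0,0,0],
    [0,0,0],
    [0,0,0],
    [0,0,0]
  ],
  "roll": [0,0,0,0,0],
  "force": 25
}}

```text
time: 6.85
position: [0.4189, -0.3236, 0.0563]
tool_rot: [0.208, 1.564, -0.213]
ft_force: [-0.6, -1.8, 1.2]
grip_width: 0.319
```

>>> {"api": "jog_arm", "payload": {
  "claw": [15,15,15,15,15],
  "xyz": [
    [0,0,0],
    [0,0,0],
    [0,0,0],
    [-2,0,0],
    [-5,0,0]
  ],
  "roll": [0,0,0,0,0],
  "force": 25
}}

```text
time: 7.35
position: [0.4183, -0.3228, 0.0608]
tool_rot: [0.209, 1.565, -0.212]
ft_force: [0.4, -0.6, -3.5]
grip_width: 0.279
```

>>> {"api": "jog_arm", "payload": {
  "claw": [15,15,15,15,15],
  "xyz": [
    [0,0,0],
    [-2,0,0],
    [-4,0,0],
    [-6,0,0],
    [-6,0,0]
  ],
  "roll": [0,0,0,0,0],
  "force": 25
}}

```text
time: 7.85
position: [0.4186, -0.323, 0.0671]
tool_rot: [0.209, 1.565, -0.212]
ft_force: [0.4, 0.6, -2.6]
grip_width: 0.276
```

>>> {"api": "jog_arm", "payload": {
  "claw": [15,15,15,15,15],
  "xyz": [
    [-15,0,0],
    [-40,0,0],
    [-65,0,0],
    [-90,0,0],
    [-115,0,0]
  ],
  "roll": [0,0,0,0,0]
}}

```text
time: 8.35
position: [0.4188, -0.3232, 0.1842]
tool_rot: [0.209, 1.564, -0.213]
ft_force: [0.1, 0.3, -4.2]
grip_width: 0.276
```

>>> {"api": "jog_arm", "payload": {
  "claw": [15,15,15,15,15],
  "xyz": [
    [-25,0,0],
    [-50,0,0],
    [-75,0,0],
    [-90,0,0],
    [-90,0,0]
  ],
  "roll": [0,0,0,0,0]
}}

```text
time: 8.85
position: [0.4199, -0.3241, 0.2766]
tool_rot: [0.209, 1.559, -0.213]
ft_force: [-0.2, -0.2, -3.6]
grip_width: 0.279
```

```bash
python3 - <<'E'
from h import *
for nm in("side","top"):
    im,d,P,K,W=shot(nm); s=get_state(); M=R.from_rotvec(s["tool_rot"]).as_matrix(); Q=(P-s["position"])@M*1000
    m=(Q[...,0]>5)&(Q[...,0]<70)&(np.abs(Q[...,1])<40)&(np.abs(Q[...,2]-7)<40)
    print(nm,m.sum())
    for a in range(0,70,10):
        q=Q[m&(Q[...,0]>=a)&(Q[...,0]<a+10)]
        if len(q):print(a,len(q),q.mean(0).round(1),q.min(0).round(),q.max(0).round())
th=np.radians(62)+YAW; n=np.array([-np.sin(th),np.cos(th)])
die=O+SX*(-.060)+SY*(-.061); print("die target",die)
plan(die+.007*n,0.27,np.degrees(th))
E
```

```text
side 38
0 2 [ 7.7 -1.6 20.7] [ 6. -4. 21.] [ 9.  1. 21.]
10 4 [17.4 -0.8 20.7] [16. -6. 20.] [19.  6. 22.]
20 4 [24.7 -1.6 21.2] [24. -8. 20.] [26.  4. 22.]
30 16 [36.1 -1.5 22.2] [ 31. -14.  16.] [40. 10. 25.]
40 11 [44.1  1.5 23.2] [ 41. -11.  15.] [50. 14. 27.]
50 1 [50.8 -7.7 24.7] [51. -8. 25.] [51. -8. 25.]
top 25
30 2 [38.2  1.3 -8.3] [38. -1. -9.] [38.  3. -8.]
40 16 [45.6  1.5 -7. ] [ 42. -13. -10.] [50. 16.  2.]
50 7 [52.8  0.7 -4.1] [51. -9. -9.] [56. 14. 16.]
die target [ 0.52606902 -0.02681626]
at [ 0.4188 -0.3229  0.2737] store [-230.4 -325.8  273.7] head 74.6 F [-0.1  0.9 -3.1] w 0.2774644530521389 t 8.95
shift [  3.  313.9  17.8] roll -0.3 j7 1.94 tilt [-1.    -0.002 -0.003]
```

>>> {"api": "jog_arm", "payload": {
  "claw": [15,15,15,15,15],
  "xyz": [
    [0,20,2],
    [0,55,4],
    [0,95,6],
    [0,135,8],
    [0,175,10]
  ],
  "roll": [0,0,0,0,0]
}}

```text
time: 9.45
position: [0.4742, -0.1552, 0.2716]
tool_rot: [0.21, 1.567, -0.213]
ft_force: [0.4, 0.2, -2.9]
grip_width: 0.277
```

>>> {"api": "jog_arm", "payload": {
  "claw": [15,15,15,15,15],
  "xyz": [
    [0,40,2],
    [0,75,4],
    [0,105,6],
    [0,125,7],
    [0,135,7]
  ],
  "roll": [0,0,0,0,0]
}}

```text
time: 9.95
position: [0.5164, -0.0244, 0.2692]
tool_rot: [0.207, 1.571, -0.211]
ft_force: [0.1, -0.3, -3.4]
grip_width: 0.277
```

```bash
python3 - <<'E'
from h import *
im,d,P,K,W=shot("wrist","w5.png"); np.savez("w5.npz",im=im,P=P)
th=np.radians(62)+YAW; n=np.array([-np.sin(th),np.cos(th)])
die=O+SX*(-.060)+SY*(-.061)
plan(die+.007*n,0.14,np.degrees(th))
E
```

```text
at [ 0.5166 -0.0237  0.2695] store [-68.5 -55.8 269.5] head 74.79 F [ 1.1  1.5 -3.2] w 0.2765102452789925 t 10.0
shift [129.4  -0.2   4.1] roll -0.1 j7 1.31 tilt [-1.    -0.003 -0.009]
```

View pics/w5.png

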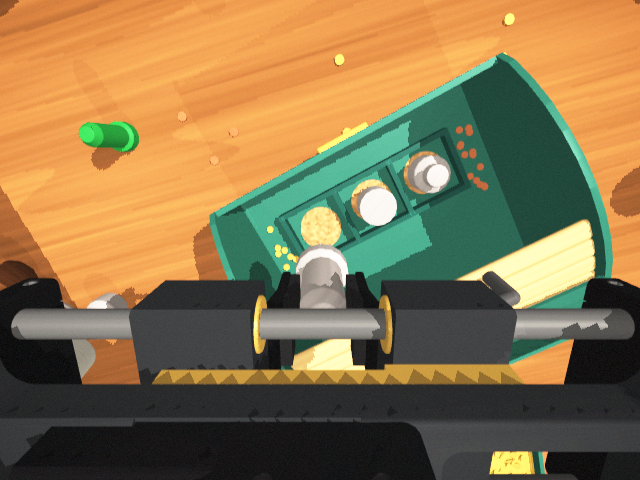

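Die held upright at (322,275); the cork is visible just above it at (321,228). I'll measure cork and dividers from this close view.

```bash
python3 - <<'E'
from h import *
f=np.load("w5.npz"); S=tos(f["P"])*1000; i=f["im"].astype(int)
m=(np.abs(S[...,2]-31)<6)&(np.abs(S[...,0]+53)<32)&(np.abs(S[...,1]+70)<32)&(i[...,0]>i[...,1]+15)
print("cork",m.sum(),S[m].min(0).round(1),S[m].max(0).round(1))
c,r=cv2.minEnclosingCircle(S[m][:,:2].astype(np.float32)); print(c,r)
m=(np.abs(S[...,2]-46)<3)&(S[...,0]<-40)&(S[...,0]>-115)&(S[...,1]>-125)&(S[...,1]<-40)
q=S[m]; print("div",m.sum()); 
k=np.abs(q[:,1]+70)<22; print("front div x",np.percentile(q[k][:,0],[2,25,50,75,98]).round(1))
k=np.abs(q[:,0]+60)<20; z=q[k][:,1]; print("side div y",np.percentile(z[z<-70],[2,50,98]).round(1),np.percentile(z[z>-70],[2,50,98]).round(1))
m=(S[...,2]>146)&(S[...,2]<180)&(i[...,0]>i[...,2]+40)&(i[...,0]>140)&(np.abs(S[...,1])<135); print("slat edge",np.percentile(S[m][:,0],[0,1,3]).round(1))
m=(S[...,2]>110)&(S[...,2]<118)&(np.abs(S[...,1])<120)&(S[...,0]<-100); print("front wall x",S[m][:,0].min().round(1),S[m][:,0].max().round(1))
m=(S[...,1]<-138)&(S[...,1]>-158)&(S[...,2]>118); print("cheek y",np.percentile(S[m][:,1],[1,50,99]).round(1), np.percentile(S[m][:,0],[1,99]).round())
E
```

```text
cork 982 [-77.1 -94.   27.8] [-25.1 -43.5  33. ]
(-51.271278381347656, -68.61775207519531) 26.176790237426758
div 481
front div x [-88.9 -87.5 -86.  -84.4 -83. ]Traceback (most recent call last):
  File "<stdin>", line 9, in <module>
    return _quantile_unchecked(
        a, q, axis, out, overwrite_input, method, keepdims, weights)
    return _ureduce(a,
                    func=_quantile_ureduce_func,
    ...<5 lines>...
                    overwrite_input=overwrite_input,
                    method=method)
    r = func(a, **kwargs)
    result = _quantile(arr,
                       quantiles=q,
    ...<2 lines>...
                       out=out,
                       weights=wgt)
    slices_having_nans = np.isnan(arr[-1, ...])
                                  ~~~^^^^^^^^^
IndexError: index -1 is out of bounds for axis 0 with size 0
```

>>> {"api": "jog_arm", "payload": {
  "claw": [15,15,15,15,15],
  "xyz": [
    [15,1,2.5],
    [45,1,2.5],
    [80,1,2.5],
    [115,1,2.5],
    [130,1,2.5]
  ],
  "roll": [0,0,0,0,0]
}}

```text
time: 10.5
position: [0.5148, -0.0253, 0.1354]
tool_rot: [0.207, 1.576, -0.214]
ft_force: [-0.9, -0.1, -2.7]
grip_width: 0.275
```

```bash
python3 - <<'E'
from h import *
th=np.radians(62)+YAW; n=np.array([-np.sin(th),np.cos(th)])
die=O+SX*(-.061)+SY*(-.0595)
plan(die+.007*n,0.11,np.degrees(th))
E
```

```text
at [ 0.5148 -0.0253  0.1354] store [-70.7 -57.  135.4] head 74.66 F [-0.9 -0.1 -2.7] w 0.2747820012065881 t 10.5
shift [25.4  2.5  3.1] roll -0.2 j7 1.36 tilt [-1.    -0.006 -0.015]
```

>>> {"api": "jog_arm", "payload": {
  "claw": [15,15,15,15,15],
  "xyz": [
    [6,2,3],
    [12,2,3],
    [20,2,3],
    [25,2,3],
    [25,2,3]
  ],
  "roll": [0,0,0,0,0]
}}

```text
time: 11.0
position: [0.5176, -0.0243, 0.1101]
tool_rot: [0.207, 1.577, -0.214]
ft_force: [0.4, -0.7, -3.1]
grip_width: 0.277
```

```bash
python3 - <<'E'
from h import *
th=np.radians(62)+YAW; n=np.array([-np.sin(th),np.cos(th)])
die=O+SX*(-.061)+SY*(-.0595)
plan(die+.007*n,0.092,np.degrees(th))
print(get_state()["torque"])
E
```

```text
at [ 0.5176 -0.0243  0.1101] store [-67.7 -56.6 110.1] head 74.66 F [ 0.4 -0.7 -3.1] w 0.2771654885632671 t 11.0
shift [18.1  0.7  0.5] roll -0.2 j7 1.38 tilt [-1.    -0.007 -0.015]
[ 0.03254754  0.03071343 -0.02379835]
```

Good. Creeping down in small steps, watching the force.

>>> {"api": "jog_arm", "payload": {
  "claw": [15,15,15,15,15],
  "xyz": [
    [3,0,0],
    [6,0,0],
    [9,0,0],
    [12,0,0],
    [12,0,0]
  ],
  "roll": [0,0,0,0,0]
}}

```text
time: 11.5
position: [0.5171, -0.0243, 0.0977]
tool_rot: [0.207, 1.578, -0.214]
ft_force: [-0.1, -0.8, -2.9]
grip_width: 0.278
```

>>> {"api": "jog_arm", "payload": {
  "claw": [15,15,15],
  "xyz": [
    [2,0,0],
    [4,0,0],
    [4,0,0]
  ],
  "roll": [0,0,0]
}}

```text
time: 11.8
position: [0.5167, -0.0243, 0.0933]
tool_rot: [0.207, 1.578, -0.214]
ft_force: [-0.8, 0.3, -4.2]
grip_width: 0.274
```

>>> {"api": "jog_arm", "payload": {
  "claw": [15,15],
  "xyz": [
    [2,0,0],
    [2,0,0]
  ],
  "roll": [0,0]
}}

```text
time: 12.0
position: [0.5165, -0.0243, 0.0911]
tool_rot: [0.207, 1.579, -0.214]
ft_force: [-0.8, -0.0, -3.1]
grip_width: 0.275
```

>>> {"api": "jog_arm", "payload": {
  "claw": [15,15],
  "xyz": [
    [1,0,0],
    [1,0,0]
  ],
  "roll": [0,0]
}}

```text
time: 12.2
position: [0.5164, -0.0243, 0.0899]
tool_rot: [0.207, 1.579, -0.215]
ft_force: [-0.6, -0.2, -4.0]
grip_width: 0.274
```

>>> {"api": "jog_arm", "payload": {
  "claw": [15,15],
  "xyz": [
    [1,0,0],
    [1,0,0]
  ],
  "roll": [0,0]
}}

```text
time: 12.4
position: [0.5163, -0.0243, 0.0888]
tool_rot: [0.207, 1.579, -0.215]
ft_force: [-0.8, 0.1, -2.1]
grip_width: 0.28
```

>>> {"api": "jog_arm", "payload": {
  "claw": [15,15],
  "xyz": [
    [1,0,0],
    [1,0,0]
  ],
  "roll": [0,0]
}}

```text
time: 12.6
position: [0.5165, -0.0243, 0.0882]
tool_rot: [0.207, 1.578, -0.215]
ft_force: [0.2, 1.3, -0.8]
grip_width: 0.279
```

>>> {"api": "jog_arm", "payload": {
  "claw": [15,15],
  "xyz": [
    [1,0,0],
    [1,0,0]
  ],
  "roll": [0,0]
}}

```text
time: 12.8
position: [0.5168, -0.0243, 0.0878]
tool_rot: [0.207, 1.578, -0.215]
ft_force: [-2.1, 1.1, 3.6]
grip_width: 0.276
```

```bash
python3 - <<'E'
from h import *
s=get_state();print(s["position"],s["ft_force"],s["torque"],R.from_rotvec(s["tool_rot"]).as_matrix()[2])
E
```

```text
[ 0.51678085 -0.02430908  0.0878217 ] [-2.14506009  1.14875862  3.55311856] [-0.48590264  0.37851802 -0.215197  ] [-0.99983579 -0.00716704 -0.01664417]
```

The off-axis torque shows it is the gripper's body lightly touching the cheek (about 6 N). The die's underside is under about 2 mm from the floor, so I'll release gently here.

>>> {"api": "jog_arm", "payload": {
  "claw": [20,20,20],
  "xyz": [
    [-0.5,0,0],
    [-0.5,0,0],
    [-0.5,0,0]
  ],
  "roll": [0,0,0],
  "force": 3
}}

```text
time: 13.1
position: [0.5167, -0.0243, 0.0881]
tool_rot: [0.207, 1.578, -0.215]
ft_force: [-0.5, 0.6, -0.6]
grip_width: 0.29
```

>>> {"api": "jog_arm", "payload": {
  "claw": [26,28,32,36,40],
  "xyz": [
    [0,0,0],
    [0,0,0],
    [0,0,0],
    [0,0,0],
    [0,0,0]
  ],
  "roll": [0,0,0,0,0],
  "force": 3
}}

```text
time: 13.6
position: [0.5168, -0.0243, 0.0883]
tool_rot: [0.207, 1.578, -0.214]
ft_force: [-1.1, 0.5, 2.6]
grip_width: 0.428
```

>>> {"api": "jog_arm", "payload": {
  "claw": [50,50,50,50,50],
  "xyz": [
    [0,0,0],
    [0,0,0],
    [0,0,0],
    [0,0,0],
    [-1,0,0]
  ],
  "roll": [0,0,0,0,0]
}}

```text
time: 14.1
position: [0.5169, -0.0243, 0.0892]
tool_rot: [0.207, 1.578, -0.214]
ft_force: [0.3, -0.5, -0.3]
grip_width: 0.574
```

Released. Lift straight up and look.

>>> {"api": "jog_arm", "payload": {
  "claw": [50,50,50,50,50],
  "xyz": [
    [-10,0,0],
    [-30,0,0],
    [-70,0,0],
    [-110,0,0],
    [-150,0,0]
  ],
  "roll": [0,0,0,0,0]
}}

```text
time: 14.6
position: [0.5197, -0.024, 0.2414]
tool_rot: [0.207, 1.576, -0.214]
ft_force: [0.2, 0.2, -0.2]
grip_width: 0.577
```

>>> {"api": "jog_arm", "payload": {
  "claw": [30,30,30,30,30],
  "xyz": [
    [-15,20,20],
    [-25,45,35],
    [-25,70,50],
    [-25,90,60],
    [-25,100,70]
  ],
  "roll": [8,16,24,32,40]
}}

```text
time: 15.1
position: [0.615, 0.0568, 0.2651]
tool_rot: [0.749, 1.449, -0.763]
ft_force: [-0.1, -0.2, -0.1]
grip_width: 0.354
```

```bash
python3 - <<'E'
from h import *
a=shot("wrist"); b=shot("side"); np.savez("w6.npz",im=a[0],P=a[2])
o=np.zeros((480,800,3),np.uint8); o[:300,:400]=cv2.resize(a[0],(400,300)); o[:400,400:]=cv2.resize(b[0][185:325,275:415],(400,400),interpolation=cv2.INTER_CUBIC)
cv2.imwrite("pics/v6.png",o[:,:,::-1])
S=tos(a[2])*1000
for nm,S in(("wrist",S),("side",tos(b[2])*1000)):
    m=(np.abs(S[...,0]+58)<26)&(np.abs(S[...,1]+64)<26)&(S[...,2]>80)&(S[...,2]<115)
    for lo in range(80,112,8):
        q=S[m&(S[...,2]>=lo)&(S[...,2]<lo+8)]
        if len(q):print(nm,lo,len(q),q.mean(0).round(1),q.max(0).round(1))
plan(O+SX*.036,.25,12.85)
E
```

```text
wrist 80 70 [-56.8 -51.7  84.3] [-49.5 -46.9  88. ]
wrist 88 195 [-59.8 -55.4  92.9] [-49.7 -47.2  96. ]
wrist 96 268 [-61.8 -59.   98.6] [-51.5 -49.6 101. ]
side 80 9 [-64.5 -70.3  83.4] [-50.8 -64.6  88. ]
side 88 18 [-64.5 -64.8  93.3] [-50.9 -49.   95.8]
side 96 24 [-63.  -63.6  99.3] [-50.9 -53.1 103.3]
side 104 15 [-62.  -63.4 106.6] [-54. -55. 110.]
at [0.6151 0.056  0.2645] store [ 45.2  -0.  264.5] head 34.79 F [ 0.1  0.1 -0.1] w 0.3455294580546071 t 15.2
shift [14.7 -8.3 -3.4] roll 21.9 j7 0.6 tilt [-1.    -0.015 -0.007]
```

View pics/v6.png

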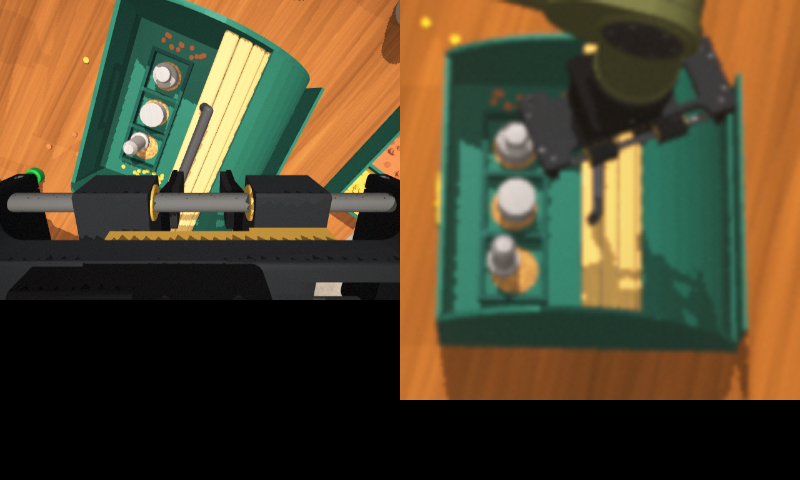

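The slim die stands upright in its bay (wrist crop (133,147)), tip at z ≈ 100. It is about 14 mm from the cork centre, within the 20 mm limit, and the neighbours are undisturbed. Next I close the cover.

>>> {"api": "jog_arm", "payload": {
  "claw": [24,24,24,24,24],
  "xyz": [
    [10,-11,-6],
    [10,-11,-6],
    [10,-11,-6],
    [10,-11,-6],
    [10,-11,-6]
  ],
  "roll": [8,16,22,22,22]
}}

```text
time: 15.7
position: [0.6022, 0.0541, 0.2552]
tool_rot: [1.032, 1.319, -1.052]
ft_force: [-0.8, 0.1, -0.2]
grip_width: 0.28
```

```bash
python3 - <<'E'
from h import *
f=np.load("w6.npz"); S=tos(f["P"])*1000; i=f["im"].astype(int)
m=(i.sum(2)<330)&(np.abs(S[...,1])<60)&(np.abs(S[...,0]-29)<25)&(S[...,2]>194)&(S[...,2]<212)
print("bar",m.sum(),S[m].mean(0).round(1),S[m].min(0).round(1),S[m].max(0).round(1))
plan(O+SX*.030,.188,12.85)
E
```

```text
bar 1710 [ 31.   17.9 202.8] [ 24.6 -35.8 194.9] [ 37.   59.7 205.9]
at [0.6022 0.0541 0.2552] store [ 32.2   0.9 255.2] head 12.99 F [-0.8  0.1 -0.2] w 0.28005141974108877 t 15.7
shift [67.2 -1.2  1. ] roll 0.1 j7 0.22 tilt [-1.    -0.016 -0.001]
```

>>> {"api": "jog_arm", "payload": {
  "claw": [24,24,24,24,24],
  "xyz": [
    [20,-1,0],
    [40,-1,0],
    [60,-1,0],
    [67,-1,0],
    [67,-1,0]
  ],
  "roll": [0,0,0,0,0]
}}

```text
time: 16.2
position: [0.5995, 0.0534, 0.1875]
tool_rot: [1.03, 1.32, -1.052]
ft_force: [0.0, 0.3, 0.7]
grip_width: 0.275
```

>>> {"api": "jog_arm", "payload": {
  "claw": [24,24,24,24,24],
  "xyz": [
    [0,-10,0],
    [-1,-27,0],
    [-1,-45,0],
    [1,-63,0],
    [4,-80,0]
  ],
  "roll": [0,0,0,0,0]
}}

```text
time: 16.7
position: [0.5233, 0.036, 0.1875]
tool_rot: [1.034, 1.317, -1.045]
ft_force: [4.6, 1.4, 1.9]
grip_width: 0.275
```

```bash
python3 - <<'E'
from h import *
plan(O+SX*-.140,.141,12.85)
E
```

```text
at [0.5233 0.036  0.1875] store [-48.8   0.8 187.5] head 13.14 F [4.6 1.4 1.9] w 0.2752393132663491 t 16.7
shift [ 47.4 -90.8   0.5] roll 0.3 j7 0.17 tilt [-1.    -0.01  -0.002]
```

>>> {"api": "jog_arm", "payload": {
  "claw": [24,24,24,24,24],
  "xyz": [
    [7,-18,0],
    [14,-36,0],
    [22,-54,0],
    [31,-70,0],
    [36,-78,0]
  ],
  "roll": [0,0,0,0,0]
}}

```text
time: 17.2
position: [0.4473, 0.018, 0.1535]
tool_rot: [1.037, 1.315, -1.041]
ft_force: [2.4, 0.1, 2.2]
grip_width: 0.276
```

>>> {"api": "jog_arm", "payload": {
  "claw": [24,24,24,24,24],
  "xyz": [
    [3,-5,0],
    [6,-9,0],
    [8,-12,0],
    [9,-14,0],
    [9,-14,0]
  ],
  "roll": [0,0,0,0,0]
}}

```text
time: 17.7
position: [0.4344, 0.015, 0.1446]
tool_rot: [1.038, 1.314, -1.04]
ft_force: [6.0, 2.2, -3.0]
grip_width: 0.289
```

```bash
python3 - <<'E'
from h import *
plan(O+SX*-.142,.141,12.85)
E
```

```text
at [0.4344 0.015  0.1446] store [-140.     0.2  144.6] head 13.17 F [ 6.   2.2 -3. ] w 0.2887153716794492 t 17.7
shift [ 3.6 -1.9  0.2] roll 0.3 j7 0.07 tilt [-1.    -0.004 -0.003]
```

>>> {"api": "jog_arm", "payload": {
  "claw": [24,24,24],
  "xyz": [
    [1,-2,0],
    [2,-3,0],
    [2,-3,0]
  ],
  "roll": [0,0,0]
}}

```text
time: 18.0
position: [0.4341, 0.0149, 0.1441]
tool_rot: [1.041, 1.31, -1.035]
ft_force: [5.3, 2.5, 2.1]
grip_width: 0.291
```

>>> {"api": "jog_arm", "payload": {
  "claw": [24,24,24],
  "xyz": [
    [1,-2,0],
    [1,-3,0],
    [1,-3,0]
  ],
  "roll": [0,0,0]
}}

```text
time: 18.3
position: [0.4331, 0.0147, 0.1441]
tool_rot: [1.043, 1.307, -1.032]
ft_force: [7.3, 2.8, -0.7]
grip_width: 0.314
```

The grip force is still 3 N, so the finger yields; I'll stiffen it.

>>> {"api": "jog_arm", "payload": {
  "claw": [24,24,24,24],
  "xyz": [
    [0,0,0],
    [0,0,0],
    [1,-1,0],
    [1,-1,0]
  ],
  "roll": [0,0,0,0],
  "force": 30
}}

```text
time: 18.7
position: [0.4347, 0.0149, 0.1445]
tool_rot: [1.045, 1.304, -1.028]
ft_force: [6.6, 2.4, 1.0]
grip_width: 0.278
```

```bash
python3 - <<'E'
from h import *
plan(O+SX*-.142,.141,12.85)
E
```

```text
at [0.4347 0.0149 0.1445] store [-139.8    0.   144.5] head 13.22 F [6.6 2.4 1. ] w 0.27847929616125966 t 18.7
shift [ 3.4 -2.2  0. ] roll 0.4 j7 0.06 tilt [-1.     0.012 -0.002]
```

>>> {"api": "jog_arm", "payload": {
  "claw": [24,24,24,24,24],
  "xyz": [
    [0,3,0],
    [-10,5,0],
    [-30,5,0],
    [-60,5,0],
    [-85,5,0]
  ],
  "roll": [0,0,0,0,0]
}}

```text
time: 19.2
position: [0.4379, 0.0152, 0.231]
tool_rot: [1.044, 1.305, -1.03]
ft_force: [-0.2, 1.1, 0.0]
grip_width: 0.28
```

>>> {"api": "jog_arm", "payload": {
  "claw": [24,24,24,24,24],
  "xyz": [
    [0,0,-20],
    [0,0,-45],
    [0,0,-70],
    [0,0,-80],
    [0,0,-80]
  ],
  "roll": [0,0,0,0,0]
}}

```text
time: 19.7
position: [0.419, 0.0938, 0.2311]
tool_rot: [1.041, 1.306, -1.029]
ft_force: [-0.1, -0.8, -0.1]
grip_width: 0.275
```

```bash
python3 - <<'E'
from h import *
a=shot("wrist"); b=shot("top")
o=np.zeros((480,800,3),np.uint8); o[:300,:400]=cv2.resize(a[0],(400,300)); o[:400,400:]=cv2.resize(b[0][120:290,245:415],(400,400),interpolation=cv2.INTER_CUBIC)
cv2.imwrite("pics/v7.png",o[:,:,::-1])
f=np.load("w1.npz")
for nm,P,im in(("wrist before",f["P"],f["im"]),("wrist now",a[2],a[0])):
    S=tos(P)*1000; w=(im.astype(int).sum(2)<230)&(np.abs(S[...,1]-25)<35)&(np.abs(S[...,0]+128)<25)&(S[...,2]>138)&(S[...,2]<175)
    q=S[w]; t=q[(q[:,1]<45)&(q[:,1]>5)]
    print(nm,len(q),len(t),t.mean(0).round(1),np.percentile(t,[3,97],axis=0).round(1).tolist())
S=tos(a[2])*1000; i=a[0].astype(int)
m=(S[...,2]>90)&(S[...,2]<170)&(i[...,0]>i[...,2]+40)&(i[...,0]>140)&(S[...,1]>60)&(S[...,1]<135); print("slat edge now",np.percentile(S[m][:,0],[0,1,3]).round(1),np.percentile(S[m][:,2],[0,1,3]).round(1))
S=tos(f["P"])*1000; i=f["im"].astype(int)
m=(S[...,2]>90)&(S[...,2]<170)&(i[...,0]>i[...,2]+40)&(i[...,0]>140)&(S[...,1]>60)&(S[...,1]<135); print("slat edge start",np.percentile(S[m][:,0],[0,1,3]).round(1))
plan(O+SX*-.142,.141,12.85)
E
```

```text
wrist before 653 191 [-123.1   16.   164.4] [[-128.7, 5.4, 160.4], [-117.2, 22.4, 166.8]]
wrist now 443 60 [-132.7   36.2  155.2] [[-139.0, 5.4, 153.1], [-127.8, 44.3, 158.2]]
slat edge now [-118.8 -116.5 -112.1] [120.4 123.9 127.5]
slat edge start [-110.2 -108.3 -104.7]
at [0.4198 0.0919 0.2311] store [-137.2   78.4  231.1] head 13.14 F [ 0.2 -0.7 -0.2] w 0.2750313647504905 t 19.8
shift [90.  -6.  78.5] roll 0.3 j7 -0.15 tilt [-1.     0.009 -0.001]
```

View pics/v7.png

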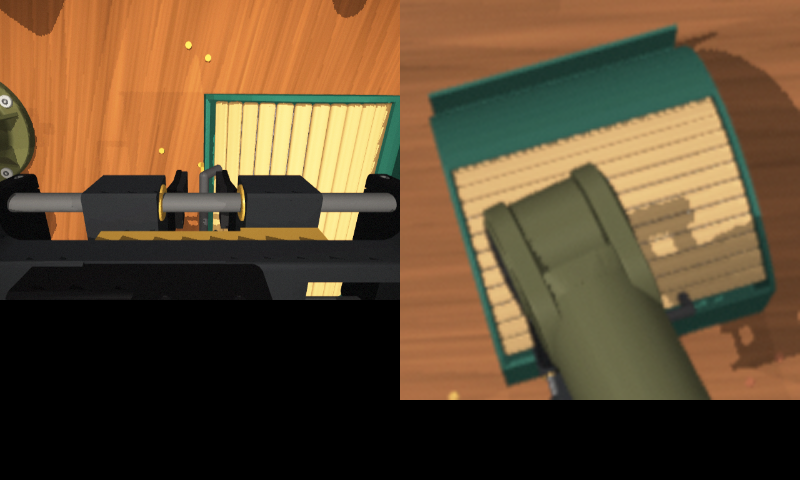

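The cover looks shut (lead slat by the front wall, bar end at (685,300)). Bar geometry gives j ≈ 0.00–0.01. The arm was near its reach limit, so I'll confirm with a second push nearer the bar's far end (y = -30).

>>> {"api": "jog_arm", "payload": {
  "claw": [24,24,24,24,24],
  "xyz": [
    [0,3,30],
    [0,5,70],
    [0,5,108],
    [0,5,108],
    [0,5,108]
  ],
  "roll": [0.3,0.3,0.3,0.3,0.3],
  "force": 40
}}

```text
time: 20.3
position: [0.4491, -0.0141, 0.2311]
tool_rot: [1.052, 1.301, -1.039]
ft_force: [-0.1, 1.0, 0.9]
grip_width: 0.276
```

>>> {"api": "jog_arm", "payload": {
  "claw": [24,24,24,24,24],
  "xyz": [
    [25,0,0],
    [50,0,0],
    [75,0,0],
    [88,0,0],
    [88,0,0]
  ],
  "roll": [0,0,0,0,0]
}}

```text
time: 20.8
position: [0.4483, -0.0134, 0.1416]
tool_rot: [1.049, 1.303, -1.041]
ft_force: [-0.6, 0.6, -0.1]
grip_width: 0.279
```

>>> {"api": "jog_arm", "payload": {
  "claw": [24,24,24,24,24],
  "xyz": [
    [0,-4,0],
    [1,-7,0],
    [1,-9,0],
    [1,-9,0],
    [1,-9,0]
  ],
  "roll": [0,0,0,0,0]
}}

```text
time: 21.3
position: [0.4416, -0.0148, 0.1417]
tool_rot: [1.052, 1.3, -1.036]
ft_force: [5.5, 1.4, -3.8]
grip_width: 0.278
```

```bash
python3 - <<'E'
from h import *
plan(O+SX*-.142-SY*.03,.141,12.85)
E
```

```text
at [ 0.4416 -0.0148  0.1417] store [-139.7  -30.5  141.7] head 12.66 F [ 5.5  1.4 -3.8] w 0.2780097982710219 t 21.3
shift [ 0.7 -2.3 -0.5] roll -0.2 j7 0.13 tilt [-1.     0.011 -0.001]
```

>>> {"api": "jog_arm", "payload": {
  "claw": [24,24,24,24],
  "xyz": [
    [0,-4,0],
    [1,-6,0],
    [1,-6,0],
    [1,-6,0]
  ],
  "roll": [0,0,0,0]
}}

```text
time: 21.7
position: [0.4415, -0.0149, 0.1429]
tool_rot: [1.059, 1.29, -1.025]
ft_force: [13.6, 3.2, -6.9]
grip_width: 0.275
```

14 N produces no further motion, so the cover is at its stop. Retreating clear.

>>> {"api": "jog_arm", "payload": {
  "claw": [24,24,24,24,24],
  "xyz": [
    [0,5,0],
    [0,6,0],
    [-15,6,0],
    [-40,6,0],
    [-80,6,0]
  ],
  "roll": [0,0,0,0,0]
}}

```text
time: 22.2
position: [0.4431, -0.0145, 0.2221]
tool_rot: [1.055, 1.294, -1.03]
ft_force: [0.9, 0.2, -0.9]
grip_width: 0.279
```

>>> {"api": "jog_arm", "payload": {
  "claw": [24,24,24,24,24],
  "xyz": [
    [-20,0,-30],
    [-20,0,-70],
    [-20,0,-110],
    [-20,0,-120],
    [-20,0,-120]
  ],
  "roll": [0,0,0,0,0]
}}

```text
time: 22.7
position: [0.4156, 0.1036, 0.242]
tool_rot: [1.052, 1.295, -1.029]
ft_force: [-0.0, 0.3, -0.5]
grip_width: 0.275
```

```bash
python3 - <<'E'
from h import *
a=shot("wrist"); P,im=a[2],a[0]
S=tos(P)*1000; w=(im.astype(int).sum(2)<230)&(np.abs(S[...,1]-25)<35)&(np.abs(S[...,0]+128)<25)&(S[...,2]>138)&(S[...,2]<175)
q=S[w]; print(len(q),np.percentile(q,[3,50,97],axis=0).round(1).tolist())
i=im.astype(int); m=(S[...,2]>90)&(S[...,2]<170)&(i[...,0]>i[...,2]+40)&(i[...,0]>140)&(S[...,1]>60)&(S[...,1]<135); print("slat edge",np.percentile(S[m][:,0],[0,1,3]).round(1))
plan(O,.2,12.85)
E
```

```text
399 [[-139.0, -8.7, 140.5], [-130.7, 7.3, 155.2], [-118.3, 59.4, 158.5]]
slat edge [-118.8 -116.5 -112.3]
at [0.4162 0.1019 0.242 ] store [-138.5   89.   242. ] head 12.73 F [-0.  -0.4 -0.1] w 0.2729296810548039 t 22.75
shift [ 44.6 137.9  88.6] roll -0.1 j7 -0.18 tilt [-1.     0.018  0.001]
```

The slat edge hasn't changed, so the cover is fully shut, and the arm is clear and touching nothing.

```bash
python3 -c "
from h import *
print(order.close_job())"
```

```text
the job is handed in; nothing more can be done
None
```

The slim steel die is standing upright in the empty bay (store y = -70), the cover is shut again, and the job is handed in at about 23 s. Handing in gives no verdict.

- **Opening:** I caged the bar loosely and rolled the cover to its open stop at roughly 1 rad/s, with forces below 5 N.
- **Placing:** At every yaw I tried, the gripper's body would have met the outer cheek or the lead slat. I gripped the die high, turned the jaws to about 62° from the store's x, and lowered it until the body touched the cheek lightly at about 6 N. I released it there, with the die at most about 2 mm above the bay floor.
- **Die check:** The wrist and side cameras showed it upright with its tip about 70 mm above the bay floor. It is about 14 mm from the cork's centre, inside the 20 mm limit but deliberately off-centre to keep clear of the cheek. I could not look at it again once the cover was shut.
- **Cover check:** A second push of about 14 N did not move it, and the bar's position puts the joint at 0.00–0.01 rad. The lead slat's edge measured the same before and after that push.
- **Other items:** In the pictures after the release the neighbouring dies still stood in their bays. I did not measure them or the loose items on the bench again.
- **Disagreement:** The cork's centre measured about 4 mm off its nominal place in my fitted store frame, so I went by the measured cork.

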